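Clear a jammed inspection table behind a latched stop

TASK

The rotary inspection table has jammed on an aluminium bracket. Before you move the bracket, press the red mushroom stop until it latches down by itself; then take the bracket out from under the guide bar and set it down (don't drop it) in the red reject tray, and with the bracket in the tray turn the stop clockwise so that it springs fully back up. Don't shove the stop's box round on its pivots, and leave the mallet, bottle and V-block where they are.

Things in the scene. Friction and masses are not known exactly. Their poses are not given: they have to be found in the camera images.
- stop_head: red mushroom head of the emergency stop, 60 mm diameter, on the tilted face of a grey-white box. Origin on its axis, half-way up its upright rim (rim 7 mm below to 7 mm above). z = button axis, out of the face, 20 to 35 degrees off vertical; x up the slope, y across the face while the head is not turned. Face 33 mm below the origin (25 mm when latched)
- stop_top (a point): top centre of the head's dome, 15 mm out from the rim's centre, same axes. Pressing needs about 5 N at first and 8 N to snap past the latch; it bottoms firmly 10.5 mm down and, let go, stays latched 8 mm down; it cannot be pulled up. About 14 N is plenty
- stop (a joint): how far the stop is pressed along its axis, m: 0 up (reset), 0.008 latched, 0.0105 bottomed. Reset: grip the rim from two sides, turn it clockwise seen from outside (negative about z) 50 to 60 degrees from home (end stop at 60; 0.3 N m; the latch frees at 46): it springs up once the fingers let go, then turns home in about 1 s. Let go too soon, it turns back, still latched
- station_plate (a point): centre of the yellow plate, 62 mm diameter, on the box's face, on the stop's axis. Under the head a black collar, 39 mm diameter, stands 12 mm off the face; two pilot lamps, 13 mm high, stand about 86 mm from the axis towards -y; else the face is clear. The box swivels between two cheeks, held only by friction: a push of about 90 N on the stop turns it
- bracket_upright (a point): jammed aluminium angle bracket, 0.11 to 0.2 kg: upright plate 8 mm thick, 50 wide, 70 high; from its lower edge a foot 8 mm thick, 50 wide runs 60 mm along +x. Point: centre of the upright, 35 mm above its underside; x across its thickness, y along its width, z up. It stands on the brown disc, 100 mm above the bench, 220 mm diameter, stiff to turn
- bar_mid (a point): point in the middle of the aluminium guide bar, at y = 0 of the rotary table (axes as rotary). The bar is 14 mm thick in x, 20 high, its underside 12 mm above the disc; it runs along y from -40 to +125 mm, to a clamp and post 140 mm high. The end of the bracket's foot is 14 to 23 mm in under it: draw the bracket back along its -x by 25 mm or more before lifting
- rotary: rotary inspection table, fixed: origin on the bench under the disc's axis, z up. Guide bar along y at x = +20 mm, bar top 132 mm above the bench; the bracket's upright stands on its -x side. A black camera, top 166 mm above the bench, stands at x = +96 to +174 mm
- bracket: the same bracket: origin at the centre of its foot's underside, 30 mm along +x from the middle of the upright; same axes
- tray: red reject tray, fixed, outside 200 (x) by 180 (y) by 55 mm high, walls and floor 5 mm; origin at the centre of its underside, z up
- mallet_head (a point): centre of the head of a rubber mallet (head 48 mm in diameter and 90 mm long, along y; handle 22 mm in diameter running 215 mm from here along -x), lying on the bench near the robot; bystander
- cleaner_mid (a point): centre of an upright cleaner bottle, 60 mm in diameter, 150 mm high; bystander
- vblock_mid (a point): centre of a steel V-block 80 by 74 by 53 mm high (point 22 mm above its underside); bystander
Not all that is in view belongs to the job. What is shaped like the bracket but green or purple is not meant.

How it is judged:
By the outcome, as a careful person would: the job done as asked, in the order asked, and still so for the second after the job is handed in, with the robot touching nothing.
It also fails if it takes over 67 s, if anything falls off the work surface, if the arm or the gripper's body presses on something with over 40 N, if the wrist force passes 120 N, or if a joint passes its speed limit or range.

ROBOT

A 7-joint arm with a two-finger parallel gripper is mounted at the origin on the work surface. World frame = base frame: x ahead of the robot, y to its left, z up, the work surface at z = 0. Lengths are in m, angles in rad, forces in N, time in s.
With the tool pointing down it reaches from about 0.425 to 0.925 m from the base axis. Payload 6.8 kg.
Tool frame: the origin (TCP) lies on the centre line of the jaws, within the pads' length; the fingertips stand 14 mm ahead of it and the grasp point (between the pads) lies 5 mm behind it (r.nose_length is the distance from the TCP to the fingertips, in m); z points along the fingers, y is the direction in which the jaws open and shut (so a half turn about z gives the same grasp; the last joint's range is limited). The gripper opens to 85 mm and grips with 20 to 120 N. Pads are 22 mm wide; open, the fingers measure 114 mm over their backs; the gripper's body (76 mm by 85 mm) begins 54 mm behind the grasp point. The pads swing forward as they close: fully open they stand 13 mm farther back than shut.
Start: joints at [1.156, 0.477, 0.022, 1.555, -0.011, 1.109, -0.083], TCP at [0.204, -0.643, 0.245] pointing down, gripper open.
Joint ranges: [-2.96, 2.96], [-0.34, 2.1], [-1.41, 1.46], [0.24, 2.44], [-1.37, 4.51], [0.17, 1.92], [-2.96, 2.96]. Speed limits (rad/s): [2.39, 2.39, 3.14, 3.14, 3.14, 3.14, 3.14].

INTERFACE

Orientations are given as a rotation vector (axis times angle).
In Python, from bench import r, imaging, look_for, outline_of gives the robot as it stands. The module is installed in compiled form; this text tells all that it offers.
- The arm moves only by the tool carry_out, never from a script. Its arguments are lists of equal length, an entry for each row: "offset": the shift along the tool's x, y, z as a fraction of full scale, a list of three; "turn": the turn, a rotation vector about the tool's x, y, z as a fraction of full scale, a list of three. A call has 1 to 8 rows; each row is the pose to reach, as a shift and turn from the pose commanded when the call began, along the tool's axes at that moment; what a row does not reach only later rows make up. Full scale, the value 1, is 0.5 m for a shift and 1.5 rad for a turn. A row lasts 1/10 s, in which the tool goes at most 50 mm and 8.59 degrees, less where a joint would pass 70% of its speed; a pose out of reach is approached as far as the arm can. A call with a number of a shift or a turn outside -1 to 1 is refused whole. A call with a gripper value outside its range is refused whole. "hand" is the closure, from 0 (fully open) to 1 (shut), set as the call begins (left out, the last holds). The fingers move at their own pace and stop on an object; "force" is the grip in N (left out, the last holds). Time passes only in rows, so rows that repeat a pose let the fingers close. It gives the time, the measured TCP pose, the force and the opening at its end, in the units of the state.
- r.get_obs(): the state, without advancing time (a new reading comes with each control period).
- imaging.grab_frame(name): name is "side" or "top" or "wrist"; returns a dict with "pixels" (480x640x3 uint8, red, green, blue), "fx", "fy", "cx", "cy" (pixels), "R" (3x3) and "t" (3): a world point X has camera coordinates R X + t. Camera axes: x right, y down, z forward; pixel columns grow to the right and rows downward; lengths in m; the calibration is good to about 2 mm. A picture is of the moment at which its call begins. There is no depth.
- r.hand_in(): hands the job in, once; it reports no verdict.
Trained networks look in the newest picture that a camera, given by its name, has taken for a name from the list of things; names that differ only in an ending like _2 or _b are one class to them, and where a whole thing is asked for, a point or a joint stands for the part that bears it (a point fixed in the world has none). Each returns a list of dicts, best first, with "score" (0 to 1); they miss things now and then, are a little off and sometimes report something else, mostly with a low value. They report only what shows in the picture. A call takes as long as a camera call. They do not tell look-alikes from the thing itself.
- look_for(query, camera): "xyz" ([x, y, z] in m, in the coordinates of the camera as it stood for that picture, good to about 4 mm: the middle of the surface that is visible of it).
- outline_of(query, camera): "region" (480x640 bool, what is visible of it).
The state is a dict: "clock": time; "joints": joint angles; "qvel": joint speeds; "tau": joint torques, N m; "tcp_pos": TCP position; "orientation": TCP orientation; "contact_force": force on the tool from outside, world axes, zero at the start; "moment": the same for the moment, N m; "grip_width": finger opening in m.
Only numpy, scipy, OpenCV 4.12 (cv2) and the standard library are available. Lean on these libraries where they do the work, as an engineer would, in place of code of your own. Each camera call takes 0.05 s, during which the arm holds its last target. There are 200 camera calls.

## Working session

There is one attempt and no reset: what is moved stays moved. The work goes in short steps, Python scripts to look and compute and a tool call to move; the robot and the scene stay as the last step left them, time stands still between calls to the robot, and variables do not carry over. Pictures are saved under pics/ and viewed, about 8 in all and at most 12, crops included, and the job is handed in when it is done.

Besides the shell and the picture viewer there is one more tool, called in YAML: its name, and indented under it one key for each argument. carry_out: Moves the arm, as the interface text tells. Shift numbers are shares of 0.5 m and turn numbers shares of 1.5 rad, none past 1 either way. Its arguments: {"type":"object","properties":{"offset":{"type":"array","items":{"type":"array","items":{"type":"number","minimum":-1,"maximum":1}}},"turn":{"type":"array","items":{"type":"array","items":{"type":"number","minimum":-1,"maximum":1}}},"hand":{"type":"number"},"force":{"type":"number"}},"required":["offset","turn"]}

```bash
mkdir -p pics; cat > h.py <<'E'
import numpy as np, cv2
from scipy.spatial.transform import Rotation as Ro
from bench import r, imaging, look_for, outline_of
def grab(n,save=None):
    f=imaging.grab_frame(n); f["R"]=np.array(f["R"]); f["t"]=np.array(f["t"])
    if save: cv2.imwrite("pics/"+save,np.array(f["pixels"])[:,:,::-1])
    return f
def w(f,x): return f["R"].T@(np.array(x)-f["t"])
def px(f,X):
    c=f["R"]@np.array(X)+f["t"]; return np.array([f["fx"]*c[0]/c[2]+f["cx"],f["fy"]*c[1]/c[2]+f["cy"]])
def onplane(f,uv,z):
    d=f["R"].T@np.array([(uv[0]-f["cx"])/f["fx"],(uv[1]-f["cy"])/f["fy"],1]); o=-f["R"].T@f["t"]
    return o+d*(z-o[2])/d[2]
def tri(fs,uvs):
    A=[];b=[]
    for f,uv in zip(fs,uvs):
        d=f["R"].T@np.array([(uv[0]-f["cx"])/f["fx"],(uv[1]-f["cy"])/f["fy"],1]);d/=np.linalg.norm(d)
        P=np.eye(3)-np.outer(d,d);A.append(P);b.append(P@(-f["R"].T@f["t"]))
    return np.linalg.lstsq(np.vstack(A),np.hstack(b),rcond=None)[0]
E
python3 - <<'E'
from h import *
np.set_printoptions(precision=4,suppress=True)
fs={}
for c in("side","top"):
    f=grab(c,c+"0.png"); fs[c]=f
    print(c,"campos",-f["R"].T@f["t"])
    for q in ["stop_head","station_plate","bracket","bracket_upright","bar_mid","rotary","tray","mallet_head","cleaner_mid","vblock_mid"]:
        for d in look_for(q,c)[:3]: 
            p=w(f,d["xyz"]);print(" ",q,round(d["score"],2),p,px(f,p).round(0))
o=r.get_obs();print(o)
a=[cv2.imread(f"pics/{c}0.png") for c in fs]
E
```

```text
side campos [ 0.5318 -0.856   0.794 ]
  stop_head 0.78 [0.4599 0.3739 0.1696] [257. 141.]
  station_plate 0.64 [0.5082 0.3257 0.1404] [278. 160.]
  bracket 0.82 [ 0.8226 -0.1541  0.0269] [454. 331.]
  bracket 0.67 [0.5754 0.0057 0.1158] [315. 249.]
  bracket 0.63 [ 0.8356 -0.0163  0.0116] [442. 287.]
  bracket_upright 0.75 [ 0.8254 -0.1567  0.0305] [456. 330.]
  bracket_upright 0.73 [0.5759 0.0079 0.1175] [315. 247.]
  bracket_upright 0.59 [ 0.8393 -0.0138  0.0079] [443. 287.]
  bar_mid 0.58 [ 0.6124 -0.0095  0.1031] [335. 257.]
  bar_mid 0.47 [0.5747 0.0039 0.1161] [315. 249.]
  rotary 0.84 [ 0.612  -0.0024  0.101 ] [334. 256.]
  tray 0.59 [ 0.4861 -0.3246  0.0082] [275. 430.]
  mallet_head 0.68 [0.3704 0.0868 0.0334] [219. 261.]
  cleaner_mid 0.6 [ 0.7396 -0.2945  0.088 ] [431. 372.]
  vblock_mid 0.69 [0.7075 0.2728 0.0443] [362. 201.]
top campos [0.4871 0.0006 1.0842]
  stop_head 0.73 [0.4595 0.3817 0.1744] [114. 307.]
  station_plate 0.71 [0.5085 0.3596 0.149 ] [134. 281.]
  bracket 0.91 [ 0.8244 -0.1344  0.0088] [394. 142.]
  bracket 0.73 [ 0.8442 -0.0008  0.0067] [333. 133.]
  
[... 333 characters left out ...]
4 [0.371  0.0866 0.0345] [285. 354.]
  cleaner_mid 0.58 [ 0.7367 -0.2605  0.0988] [464. 173.]
  cleaner_mid 0.31 [0.7255 0.2664 0.0356] [205. 180.]
  cleaner_mid 0.21 [0.46   0.3827 0.1738] [114. 307.]
{'clock': 1.1, 'joints': array([ 1.1559,  0.477 ,  0.0224,  1.5553, -0.0115,  1.1093, -0.0831]), 'qvel': array([-0.0003, -0.0014, -0.0008, -0.0005, -0.0001,  0.0004,  0.0012]), 'tau': array([ -0.0004, -59.634 ,   1.6061, -28.1552,   0.0125,   0.0017,
         0.    ]), 'tcp_pos': array([ 0.2039, -0.6435,  0.2453]), 'orientation': array([3.1046, 0.48  , 0.0001]), 'contact_force': array([ 0.3206, -0.2819,  0.4217]), 'moment': array([-0.0421, -0.0112, -0.021 ]), 'grip_width': 0.08558057375520241}
```

View pics/top0.png

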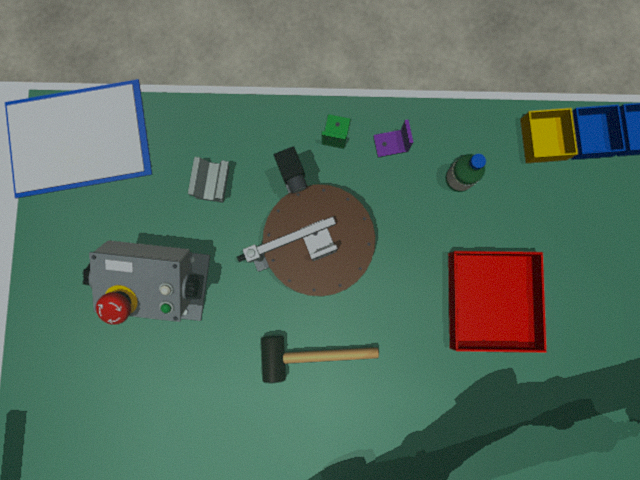

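View pics/side0.png

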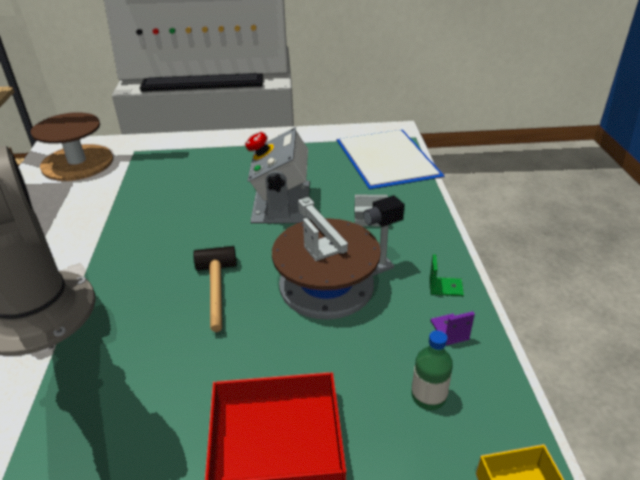

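The top view (picture 1) shows the stop head at (114,307), the bracket on the disc at (320,243), the bar running from (250,254) to (335,222), and the tray at (497,300). The side view (picture 2) agrees: stop at (257,141), bracket at (315,247). The green and purple look-alikes stand on the bench.

```bash
cat >> h.py <<'E'
np.set_printoptions(precision=4,suppress=True)
def pose():
    o=r.get_obs(); return np.array(o["tcp_pos"]),Ro.from_rotvec(o["orientation"]),o
def plan(P,Rt=None,verbose=True):
    "offset/turn shares from the present pose to world position P, orientation Rt"
    p,R,o=pose(); off=R.inv().apply(np.array(P)-p)/0.5
    t=(R.inv()*(Rt if Rt is not None else R)).as_rotvec()/1.5
    n=max(np.linalg.norm(off)*.5/.05,np.linalg.norm(t)*1.5/np.radians(8.59))
    if verbose: print("off",off.round(4),"turn",t.round(4),"rows>=",round(n,1))
    return off,t
def tool(z,y):
    "rotation with tool z along z and tool y nearest to y"
    z=np.array(z,float);z/=np.linalg.norm(z);x=np.cross(y,z);x/=np.linalg.norm(x);return Ro.from_matrix(np.c_[x,np.cross(z,x),z])
E
python3 - <<'E'
from h import *
f=grab("wrist"); p,R,o=pose()
Rc=f["R"]@R.as_matrix(); print("cam axes in tool",Rc); print("cam pos in tool",R.inv().apply(-f["R"].T@f["t"]-p), f["fx"])
print(R.as_matrix())
a=np.radians(27); z=np.array([np.sin(a),0,-np.cos(a)])
plan([0.5,-.25,.5]); 
for y in ([0,-1,0],[-1,0,0],[1,0,0]): plan([0.46,.38,.174]-z*.2,tool(z,y))
E
```

```text
cam axes in tool [[-0.001   1.     -0.0005]
 [-0.965  -0.0011 -0.2622]
 [-0.2622  0.0002  0.965 ]]
cam pos in tool [ 0.0657  0.     -0.1283] 424.059831795966
[[ 0.9533  0.3019  0.    ]
 [ 0.3019 -0.9533  0.    ]
 [ 0.     -0.     -1.    ]]
off [ 0.8023 -0.5714 -0.5094] turn [0. 0. 0.] rows>= 11.1
off [ 0.9333 -1.8516 -0.2137] turn [-0.0482  0.3117  0.2007] rows>= 20.8
off [ 0.9333 -1.8516 -0.2137] turn [0.2154 0.2942 1.2254] rows>= 20.8
off [ 0.9333 -1.8516 -0.2137] turn [-0.2709  0.1983 -0.8262] rows>= 20.8
```

carry_out:
  offset:
    - [0.8,-0.57,-0.5]
    - [0.8,-0.57,-0.5]
    - [0.8,-0.57,-0.5]
    - [0.8,-0.57,-0.5]
    - [0.8,-0.57,-0.5]
    - [0.8,-0.57,-0.5]
    - [0.8,-0.57,-0.5]
    - [0.8,-0.57,-0.5]
  turn:
    - [0,0,0]
    - [0,0,0]
    - [0,0,0]
    - [0,0,0]
    - [0,0,0]
    - [0,0,0]
    - [0,0,0]
    - [0,0,0]

```text
clock: 1.95
tcp_pos: [0.4189, -0.3569, 0.428]
orientation: [3.104, 0.48, 0.001]
contact_force: [0.4, -0.5, 0.8]
grip_width: 0.0854
```

```bash
python3 - <<'E'
from h import *
p,R,o=pose(); print(p,o["joints"],o["clock"])
a=np.radians(27); z=np.array([np.sin(a),0,-np.cos(a)])
for y in ([0,-1,0],): plan([0.46,.38,.174]-z*.2,tool(z,y))
plan([.45,.1,.48],tool([0,0,-1],[0,-1,0]))
E
```

```text
[ 0.4189 -0.3569  0.428 ] [ 0.7163  0.1573 -0.1439  1.5862  0.023   1.399  -0.6939] 1.95
off [ 0.3502 -1.4352  0.1507] turn [-0.0477  0.3114  0.2007] rows>= 14.8
off [ 0.3353 -0.8524 -0.1045] turn [ 0.0004 -0.0003  0.2045] rows>= 9.2
```

carry_out:
  offset:
    - [0.33,-0.85,-0.1]
    - [0.33,-0.85,-0.1]
    - [0.33,-0.85,-0.1]
    - [0.33,-0.85,-0.1]
    - [0.33,-0.85,-0.1]
    - [0.33,-0.85,-0.1]
    - [0.33,-0.85,-0.1]
    - [0.33,-0.85,-0.1]
  turn:
    - [0,0,0.2]
    - [0,0,0.2]
    - [0,0,0.2]
    - [0,0,0.2]
    - [0,0,0.2]
    - [0,0,0.2]
    - [0,0,0.2]
    - [0,0,0.2]
  hand: 1

```text
clock: 2.75
tcp_pos: [0.4427, 0.0355, 0.4704]
orientation: [3.141, 0.01, 0.002]
contact_force: [1.5, -0.1, 0.0]
grip_width: 0.0002
```

```bash
python3 - <<'E'
from h import *
p,R,o=pose(); print(p,o["joints"],o["clock"])
a=np.radians(27); z=np.array([np.sin(a),0,-np.cos(a)])
for d in (.2,.15):
  plan([0.46,.38,.174]-z*d,tool(z,[0,-1,0]))
E
```

```text
[0.4427 0.0355 0.4704] [ 0.3102 -0.031  -0.506   1.6947 -0.0144  1.4731 -1.7584] 2.75
off [-0.1428 -0.69    0.236 ] turn [-0.0007  0.3134  0.0043] rows>= 7.4
off [-0.0975 -0.6898  0.3251] turn [-0.0007  0.3134  0.0043] rows>= 7.7
```

carry_out:
  offset:
    - [-0.14,-0.69,0.236]
    - [-0.14,-0.69,0.236]
    - [-0.14,-0.69,0.236]
    - [-0.14,-0.69,0.236]
    - [-0.14,-0.69,0.236]
    - [-0.14,-0.69,0.236]
    - [-0.14,-0.69,0.236]
    - [-0.14,-0.69,0.236]
  turn:
    - [0,0.313,0]
    - [0,0.313,0]
    - [0,0.313,0]
    - [0,0.313,0]
    - [0,0.313,0]
    - [0,0.313,0]
    - [0,0.313,0]
    - [0,0.313,0]

```text
clock: 3.55
tcp_pos: [0.3792, 0.3346, 0.369]
orientation: [-3.048, -0.013, -0.717]
contact_force: [0.3, -1.0, -0.0]
grip_width: 0.0003
```

```bash
python3 - <<'E'
from h import *
p,R,o=pose(); print(p,o["joints"],o["clock"])
f=grab("wrist","wr1.png")
for q in ["stop_head","station_plate","stop_top"]:
    for d in look_for(q,"wrist")[:2]:
        P=w(f,d["xyz"]); print(q,round(d["score"],2),P,px(f,P))
E
```

```text
[0.3792 0.3346 0.369 ] [ 0.0022 -0.0152 -1.0491  1.9696  0.4596  0.9776 -2.8322] 3.55
stop_head 0.73 [0.4521 0.3828 0.1677] [269.5836 237.5318]
station_plate 0.94 [0.4951 0.3537 0.1572] [305.9842 192.1776]
stop_top 0.9 [0.4521 0.385  0.1701] [266.4415 236.9057]
```

View pics/wr1.png

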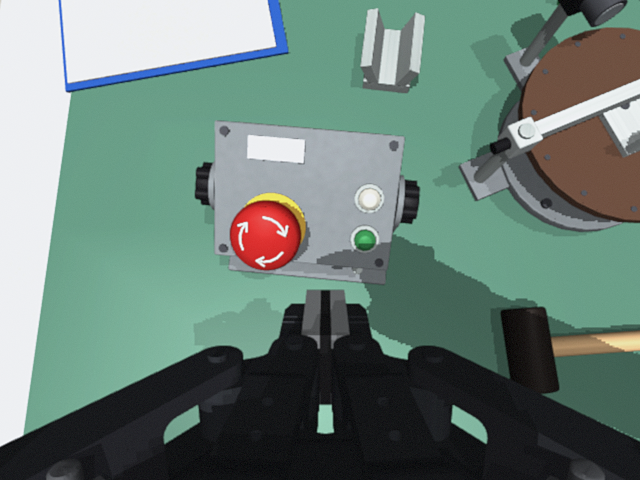

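Picture 3: from the wrist the head is at (267,235), the plate shows behind it at (275,197), and the lamps are at (369,197) and (365,239). Next I fit the head and plate outlines in all three views.

```bash
cat > fit.py <<'E'
from h import *
from scipy.optimize import least_squares
def masks(f,c,rad):
    im=np.array(f["pixels"]); hsv=cv2.cvtColor(im,cv2.COLOR_RGB2HSV); h,s,v=[hsv[...,i].astype(int) for i in range(3)]
    u0,v0=px(f,c); yy,xx=np.mgrid[:480,:640]; near=np.hypot(xx-u0,yy-v0)<rad
    red=((h<8)|(h>172))&(s>150)&(v>50)&near; yel=(h>15)&(h<35)&(s>130)&(v>60)&near
    def big(m):
        m=m.astype(np.uint8);n,l,st,_=cv2.connectedComponentsWithStats(m); return l==1+np.argmax(st[1:,4])
    red=big(red); return red,red|(big(yel) if yel.any() else yel)
th=np.linspace(0,2*np.pi,24,endpoint=False); D=np.c_[np.cos(th),np.sin(th)]
t=np.linspace(0,2*np.pi,72,endpoint=False); C=np.c_[np.cos(t),np.sin(t),0*t]
def sup(P): return (P@D.T).max(0)
def msup(m): y,x=np.nonzero(m); return (np.c_[x,y]@D.T).max(0)
def frame(a,b): z=np.array([np.sin(a)*np.cos(b),np.sin(a)*np.sin(b),np.cos(a)]); x=np.array([0,0,1])-z*z[2];x/=np.linalg.norm(x); return np.c_[x,np.cross(z,x),z]
def fit(fs,rads,c0,drop=0.033):
    M=[masks(f,c0,rr) for f,rr in zip(fs,rads)]; S=[(msup(a),msup(b)) for a,b in M]
    head=np.vstack([C*.03+[0,0,-.007],C*.03+[0,0,.007],C*.018+[0,0,.0125],[[0,0,.015]]])
    plate=C*.031+[0,0,-drop+.001]
    def res(q):
        F=frame(q[3],q[4]); e=[]
        for i,(f,(s1,s2)) in enumerate(zip(fs,S)):
            pr=lambda X:np.array([px(f,F@x+q[:3]) for x in X])+(q[5+2*i:7+2*i])
            h=pr(head); e+=[sup(h)-s1,sup(np.vstack([h,pr(plate)]))-s2]
        return np.r_[np.hstack(e),q[5:]*5]
    s=least_squares(res,[*c0,.47,np.pi]+[0]*(2*len(fs)),loss="soft_l1",x_scale=[.01]*3+[.1,.1]+[1]*(2*len(fs)))
    F=frame(s.x[3],s.x[4]); e=res(s.x)[:48*len(fs)].reshape(len(fs),2,24)
    print("centre",s.x[:3],"tilt",np.degrees(s.x[3]),"az",np.degrees(s.x[4]),"rms px",np.sqrt((e**2).mean(2)),"shift",s.x[5:])
    return s.x[:3],F
E
python3 - <<'E'
from fit import *
fs=[grab(c) for c in("wrist","top","side")]
c,F=fit(fs,[75,40,35],[.46,.38,.165]); fit(fs[:1],[75],[.46,.38,.165])
np.save("stop.npy",np.c_[F,c]); print(F)
z=-F[:,2]; top=c+F[:,2]*.015
p,R,o=pose()
for y in (F[:,1],F[:,0],-F[:,0]):
    plan(top-z*(.014+.03),tool(z,y))
E
```

```text
centre [0.4575 0.3893 0.1509] tilt 30.955509567236206 az 169.66345353900365 rms px [[0.5993 0.6919]
 [1.0964 0.6658]
 [1.6256 0.9181]] shift [ 0.159  -0.019  -1.8685 -0.053  -0.3921 -2.5208]
centre [0.4588 0.3897 0.1456] tilt 30.592219116610167 az 171.63254132851677 rms px [[0.256  0.2782]] shift [0.001  0.0005]
[[ 0.8436  0.1794 -0.506 ]
 [-0.1539  0.9838  0.0923]
 [ 0.5144  0.      0.8576]]
off [-0.0674 -0.1236  0.3449] turn [-0.0757 -0.0959 -1.9847] rows>= 19.9
off [-0.0674 -0.1236  0.3449] turn [-0.0883 -0.0104 -0.9398] rows>= 9.4
off [-0.0674 -0.1236  0.3449] turn [-0.0108  0.0922  1.1518] rows>= 11.6
```

carry_out:
  offset:
    - [-0.067,-0.124,0.2]
    - [-0.067,-0.124,0.2]
    - [-0.067,-0.124,0.2]
    - [-0.067,-0.124,0.2]
    - [-0.067,-0.124,0.2]
    - [-0.067,-0.124,0.345]
    - [-0.067,-0.124,0.345]
    - [-0.067,-0.124,0.345]
  turn:
    - [-0.088,-0.01,-0.94]
    - [-0.088,-0.01,-0.94]
    - [-0.088,-0.01,-0.94]
    - [-0.088,-0.01,-0.94]
    - [-0.088,-0.01,-0.94]
    - [-0.088,-0.01,-0.94]
    - [-0.088,-0.01,-0.94]
    - [-0.088,-0.01,-0.94]

```text
clock: 4.7
tcp_pos: [0.4294, 0.3923, 0.1983]
orientation: [2.272, 1.521, 0.519]
contact_force: [0.3, -0.5, -0.2]
grip_width: 0.0001
```

```bash
python3 - <<'E'
from fit import *
S=np.load("stop.npy");F=S[:,:3];c=S[:,3]
p,R,o=pose(); print(p,o["joints"],o["clock"],F.T@(p-c))
z=-F[:,2]; top=c+F[:,2]*.015
f=grab("wrist","wr2.png"); fit([f],[140],c)
plan(top-z*(.014+.02),tool(z,F[:,0]))
E
```

```text
[0.4294 0.3923 0.1983] [-0.285   0.5119 -1.0407  1.9944  1.1097  1.1358 -2.288 ] 4.7 [ 0.0002 -0.0021  0.0551]
centre [0.4582 0.385  0.1543] tilt 28.522152269235075 az 180.54823336465637 rms px [[3.1615 3.1567]] shift [-0.0014  0.0045]
off [0.002  0.0003 0.0157] turn [-0.0148  0.0001 -0.135 ] rows>= 1.4
```

View pics/wr2.png

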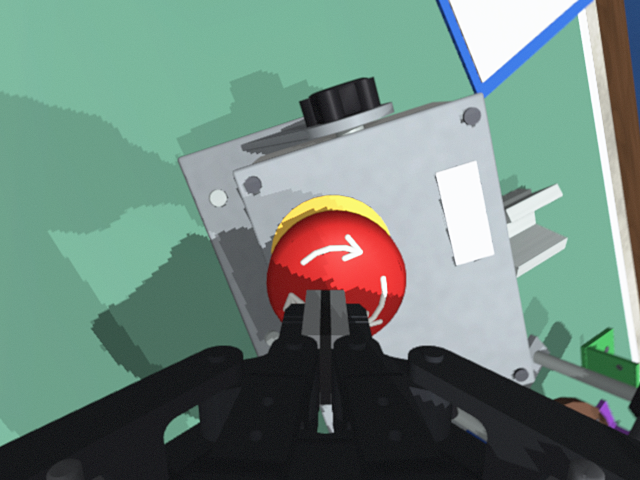

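Picture 4: the closed fingers end at (325,300) over the head, which is centred at about (336,275), and they hide its lower part. I'll fit using only the visible upper rim.

```bash
sed -i 's/def fit(fs,rads,c0,drop=0.033):/def fit(fs,rads,c0,drop=0.033,up=None):/; s/        return np.r_\[np.hstack(e),q\[5:\]\*5\]/        e=np.hstack(e)*(1 if up is None else np.tile(up,2*len(fs)))\n        return np.r_[e,q[5:]*5]/' fit.py; python3 - <<'E'
from fit import *
S=np.load("stop.npy");F=S[:,:3];c=S[:,3]
f=grab("wrist"); up=(D[:,1]<0.2)*1.
c2,F2=fit([f],[140],c,up=up)
print("cx",f["cx"],"d",F.T@(c2-c), "tip px",px(f,pose()[0]+.014*pose()[1].apply([0,0,1])))
E
```

```text
centre [0.4571 0.3855 0.1564] tilt 28.247816046557876 az 179.94189180568998 rms px [[0.3947 0.2715]] shift [0.0008 0.0011]
cx 325.03667444543 d [ 0.0031 -0.0038  0.0046] tip px [325.6292 311.423 ]
```

```bash
sed -i 's/np.tile(up,2\*len(fs))/np.hstack([np.r_[a,a] for a in up])/' fit.py; python3 - <<'E'
from fit import *
S=np.load("stop.npy");F=S[:,:3];c=S[:,3]
f=grab("wrist"); p,R,o=pose(); 
Rc=f["R"]@R.as_matrix(); tc=f["t"]+f["R"]@p
R1=Ro.from_rotvec([-3.048,-.013,-.717]); p1=np.array([.3792,.3346,.369])
f1=dict(f); f1["R"]=Rc@R1.inv().as_matrix(); f1["t"]=tc-f1["R"]@p1; f1["pixels"]=cv2.imread("pics/wr1.png")[:,:,::-1]
up=(D[:,1]<0.2)*1.
c2,F2=fit([f1,f],[75,140],c,up=[up*0+1,up])
print("d",F.T@(c2-c)); print(F2)
sq=[(224,131),(394,146),(222,248),(379,263)]; sq2={0:(471,116),2:(253,185),1:(519,375)}
P={k:tri([f1,f],[sq[k],sq2[k]]) for k in sq2}; print(P)
v=P[0]-P[1]; x=P[0]-P[2]; print(v/np.linalg.norm(v),x/np.linalg.norm(x)); n=np.cross(x,v);n/=np.linalg.norm(n);print("n",n, "tilt",np.degrees(np.arccos(n[2])),"az",np.degrees(np.arctan2(n[1],n[0])), "drop",(c2-P[0])@n,(c2-P[2])@n)
E
```

```text
centre [0.4565 0.3861 0.1574] tilt 27.615048624599275 az 178.45651521634463 rms px [[1.7187 0.7454]
 [0.435  0.4391]] shift [-1.9042  0.3711  0.1864  0.0545]
d [ 0.003  -0.0033  0.0057]
[[ 0.8858  0.0269 -0.4634]
 [-0.0239  0.9996  0.0125]
 [ 0.4635  0.      0.8861]]
{0: array([0.545 , 0.4273, 0.1716]), 2: array([0.4512, 0.4355, 0.1179]), 1: array([0.5324, 0.2796, 0.1711])}
[0.0856 0.9963 0.0033] [ 0.8656 -0.076   0.4949]
n [-0.4933  0.0395  0.8689] tilt 29.664208811762233 az 175.42646674866714 drop 0.029653982531855385 0.029653982531855385
```

```bash
python3 - <<'E'
from fit import *
c=np.array([.4572,.3868,.1555]); F=frame(np.radians(29.5),np.radians(175.5)); np.save("stop.npy",np.c_[F,c])
p,R,o=pose(); print(F.T@(p-c),o["joints"])
plan(c+F[:,2]*.033,tool(-F[:,2],F[:,0]))
E
```

```text
[-0.0034  0.0061  0.0547] [-0.2861  0.5076 -1.0444  1.9924  1.1072  1.1349 -2.2955]
off [-0.0077  0.0096  0.0438] turn [ 0.0058  0.0293 -0.2048] rows>= 2.1
```

carry_out:
  offset:
    - [-0.008,0.01,0.044]
    - [-0.008,0.01,0.044]
    - [-0.008,0.01,0.044]
    - [-0.008,0.01,0.044]
  turn:
    - [0.006,0.029,-0.205]
    - [0.006,0.029,-0.205]
    - [0.006,0.029,-0.205]
    - [0.006,0.029,-0.205]

```text
clock: 5.25
tcp_pos: [0.4411, 0.3884, 0.1854]
orientation: [1.999, 1.845, 0.488]
contact_force: [-0.3, -1.7, 3.6]
grip_width: 0.0004
```

carry_out:
  offset:
    - [0,0,0.004]
    - [0,0,0.008]
    - [0,0,0.012]
    - [0,0,0.012]
  turn:
    - [0,0,0]
    - [0,0,0]
    - [0,0,0]
    - [0,0,0]

```text
clock: 5.65
tcp_pos: [0.4438, 0.3885, 0.1798]
orientation: [1.996, 1.848, 0.487]
contact_force: [-1.4, -3.8, 6.6]
grip_width: 0.0001
```

```bash
cat > st.py <<'E'
from fit import *
S=np.load("stop.npy");F=S[:,:3];c=S[:,3]
p,R,o=pose(); print(F.T@(p-c),"force along axis",F.T@o["contact_force"],o["joints"],o["clock"])
E
python3 st.py
```

```text
[0.0002 0.0007 0.0277] force along axis [ 2.3466 -3.8562  6.2873] [-0.2328  0.5402 -1.0563  2.0274  1.1907  1.0718 -2.0186] 5.65
```

carry_out:
  offset:
    - [0,0,0.003]
    - [0,0,0.003]
  turn:
    - [0,0,0]
    - [0,0,0]

```text
clock: 5.85
tcp_pos: [0.4444, 0.3887, 0.1784]
orientation: [1.996, 1.848, 0.487]
contact_force: [-0.8, -1.4, 3.8]
grip_width: 0.0004
```

carry_out:
  offset:
    - [0,0,0.003]
    - [0,0,0.003]
  turn:
    - [0,0,0]
    - [0,0,0]

```text
clock: 6.05
tcp_pos: [0.4449, 0.3887, 0.1772]
orientation: [1.995, 1.849, 0.487]
contact_force: [-2.8, -4.3, 9.0]
grip_width: 0.0001
```

carry_out:
  offset:
    - [0,0,0.002]
    - [0,0,0.002]
  turn:
    - [0,0,0]
    - [0,0,0]

```text
clock: 6.25
tcp_pos: [0.4454, 0.3886, 0.1764]
orientation: [1.995, 1.849, 0.487]
contact_force: [-3.3, -4.1, 9.6]
grip_width: 0.0002
```

```bash
python3 st.py
```

```text
[-0.0001  0.0009  0.024 ] force along axis [ 2.187  -4.3197  9.8353] [-0.2347  0.5465 -1.0519  2.0279  1.1986  1.0692 -2.0225] 6.25
```

carry_out:
  offset:
    - [0,0,0.002]
    - [0,0,0.002]
  turn:
    - [0,0,0]
    - [0,0,0]

```text
clock: 6.45
tcp_pos: [0.4457, 0.3887, 0.1758]
orientation: [1.995, 1.849, 0.487]
contact_force: [-3.9, -4.1, 11.6]
grip_width: 0.0
```

carry_out:
  offset:
    - [0,0,0.002]
    - [0,0,0.002]
  turn:
    - [0,0,0]
    - [0,0,0]

```text
clock: 6.65
tcp_pos: [0.4457, 0.3887, 0.1756]
orientation: [1.994, 1.848, 0.488]
contact_force: [-8.7, -7.1, 17.9]
grip_width: 0.0001
```

```bash
python3 st.py
```

```text
[-0.0002  0.001   0.0232] force along axis [ 1.7459 -7.7623 19.5584] [-0.2359  0.5484 -1.051   2.0282  1.2018  1.0701 -2.0247] 6.65
```

carry_out:
  offset:
    - [0,0,-0.1]
    - [0,0,-0.2]
    - [0,0,-0.3]
    - [0,0,-0.3]
  turn:
    - [0,0,0]
    - [0,0,0]
    - [0,0,0]
    - [0,0,0]

```text
clock: 7.05
tcp_pos: [0.3693, 0.399, 0.3103]
orientation: [1.992, 1.855, 0.501]
contact_force: [0.2, 0.5, 1.2]
grip_width: 0.0003
```

```bash
python3 - <<'E'
from fit import *
S=np.load("stop.npy");F=S[:,:3];c=S[:,3]+F[:,2]*.0047
S[:,3]=c; np.save("stop.npy",S)
p,R,o=pose(); print(p,o["contact_force"],o["clock"])
f=grab("wrist","wr3.png")
up=[(D[:,1]<0.2)*1.]
for d in (.025,.033):
    c2,F2=fit([f],[120],c,drop=d,up=up); print(F.T@(c2-c))
# bracket look pose
plan([.50,-.03,.42],tool([0,0,-1],[np.sin(np.radians(-20)),np.cos(np.radians(-20)),0]))
plan([.50,-.03,.42],tool([0,0,-1],-np.array([np.sin(np.radians(-20)),np.cos(np.radians(-20)),0])))
E
```

```text
[0.3693 0.399  0.3103] [0.2443 0.5232 1.1884] 7.05
centre [0.4629 0.3843 0.1466] tilt 27.835507367221616 az 181.82286933269012 rms px [[0.2123 0.1614]] shift [-0.0001 -0.0001]
[ 0.0007 -0.0021 -0.0154]
centre [0.4625 0.3846 0.1473] tilt 28.12902534234007 az 175.927781812226 rms px [[0.2178 0.2663]] shift [-0.0001 -0.0001]
[ 0.0007 -0.0018 -0.0145]
off [-0.8317  0.3898 -0.0396] turn [ 0.2246  0.3423 -1.2944] rows>= 13.6
off [-0.8317  0.3898 -0.0396] turn [ 0.3056 -0.2006  0.7475] rows>= 9.2
```

Picture wr3 wasn't viewed. The fit puts the head about 8–11 mm lower, so the stop is latched. Next, go above the bracket.

```bash
python3 - <<'E'
from h import *
plan([.60,-.03,.37],tool([0,0,-1],[np.cos(np.radians(20)),np.sin(np.radians(20)),0])); print(pose()[2]["joints"])
plan([.48,.2,.37],tool([0,0,-1],[np.cos(np.radians(20)),np.sin(np.radians(20)),0]))
E
```

```text
off [-0.8176  0.5134  0.1463] turn [ 0.3414  0.0709 -0.2753] rows>= 9.8
[-0.1432  0.3061 -1.2406  1.965   0.8946  1.172  -1.8413]
off [-0.3762  0.2759  0.0122] turn [ 0.3414  0.0709 -0.2753] rows>= 4.7
```

carry_out:
  offset:
    - [-0.82,0.51,0.14]
    - [-0.82,0.51,0.14]
    - [-0.82,0.51,0.14]
    - [-0.82,0.51,0.14]
    - [-0.82,0.51,0.14]
    - [-0.82,0.51,0.14]
    - [-0.82,0.51,0.14]
    - [-0.82,0.51,0.14]
  turn:
    - [0.341,0.071,-0.275]
    - [0.341,0.071,-0.275]
    - [0.341,0.071,-0.275]
    - [0.341,0.071,-0.275]
    - [0.341,0.071,-0.275]
    - [0.341,0.071,-0.275]
    - [0.341,0.071,-0.275]
    - [0.341,0.071,-0.275]
  hand: 0.5

```text
clock: 7.9
tcp_pos: [0.5256, 0.1041, 0.3454]
orientation: [-1.807, -2.566, 0.012]
contact_force: [-0.3, 1.8, 0.3]
grip_width: 0.0428
```

```bash
python3 - <<'E'
from h import *
p,R,o=pose();print(p,o["joints"],o["clock"],o["grip_width"])
plan([.60,-.03,.37],tool([0,0,-1],[np.cos(np.radians(20)),np.sin(np.radians(20)),0]))
E
```

```text
[0.5256 0.1041 0.3454] [ 0.6851  0.448  -1.3193  1.6964  0.4433  1.3576 -0.3687] 7.9 0.04279898221245811
off [-0.3027  0.0495 -0.0491] turn [-0.0055  0.0013 -0.0038] rows>= 3.1
```

carry_out:
  offset:
    - [-0.3,0.05,-0.05]
    - [-0.3,0.05,-0.05]
    - [-0.3,0.05,-0.05]
    - [-0.3,0.05,-0.05]
    - [-0.3,0.05,-0.05]
  turn:
    - [0,0,0]
    - [0,0,0]
    - [0,0,0]
    - [0,0,0]
    - [0,0,0]

```text
clock: 8.4
tcp_pos: [0.5995, -0.0275, 0.3703]
orientation: [-1.81, -2.564, 0.012]
contact_force: [-0.2, 1.0, 0.1]
grip_width: 0.0427
```

```bash
python3 - <<'E'
from h import *
p,R,o=pose();print(p,o["joints"],o["clock"],o["grip_width"])
f=grab("wrist","wr4.png")
for q in ["bracket_upright","bracket","bar_mid"]:
    for d in look_for(q,"wrist")[:2]:
        P=w(f,d["xyz"]); print(q,round(d["score"],2),P,px(f,P))
E
```

```text
[ 0.5995 -0.0275  0.3703] [ 0.7903  0.542  -1.2608  1.5169  0.5179  1.4677 -0.1442] 8.4 0.04273004348156797
bracket_upright 0.66 [ 0.8258 -0.1318  0.0095] [469.7542 322.8277]
bracket_upright 0.59 [ 0.8164 -0.0063  0.0282] [513.7222 232.9941]
bracket 0.91 [ 0.8176 -0.0043  0.0223] [513.2376 230.4755]
bracket 0.9 [0.5824 0.021  0.1057] [328.2492 141.9674]
bar_mid 0.97 [0.6081 0.05   0.0984] [365.6123 120.4887]
```

View pics/wr4.png

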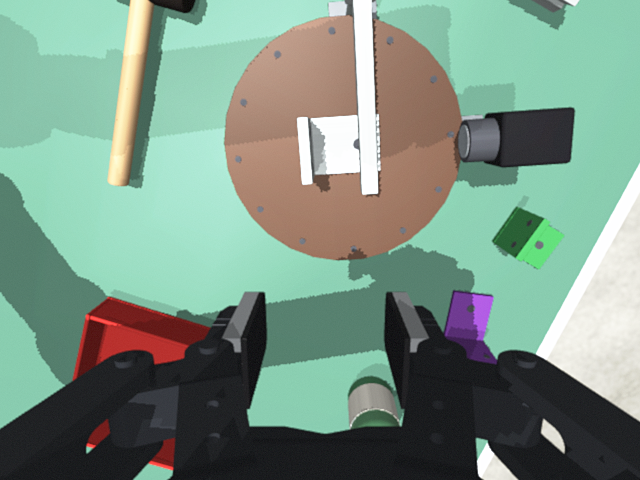

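Picture 5: the upright's top edge runs from (304,118) to (307,184), the foot goes right under the bar (around x=367), and the bar's free end is at (370,194).

```bash
python3 - <<'E'
from h import *
f=grab("wrist"); 
im=np.array(f["pixels"])[100:200,285:400].copy(); cv2.imwrite("pics/crop5.png",cv2.resize(im[:,:,::-1],None,fx=5,fy=5,interpolation=cv2.INTER_NEAREST))
E
```

```text
(no output)
```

View pics/crop5.png

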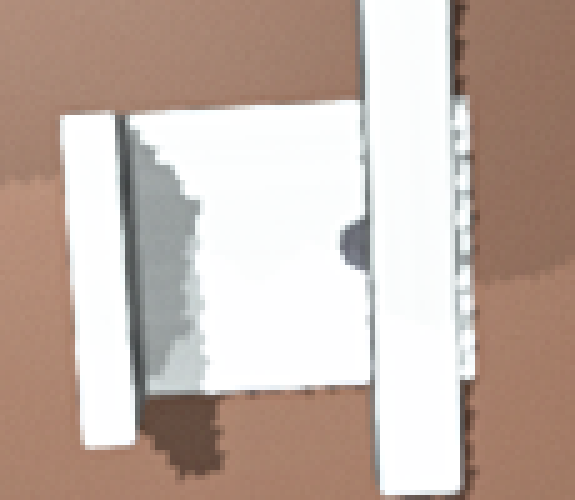

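Picture 6 (5x crop): the upright's top face has corners (297,123), (309,123), (301,189) and (312,189).

```bash
python3 - <<'E'
from h import *
f=grab("wrist"); q=[(297.2,123),(309,123),(301.4,189.4),(312,189.4)]
P=[onplane(f,u,.17) for u in q]; c=np.mean(P,0); print(np.array(P),c)
d=(P[0]+P[1]-P[2]-P[3])/2; print("width",np.linalg.norm(d),"yaw of y axis",np.degrees(np.arctan2(d[1],d[0]))-90, "thick",np.linalg.norm(P[0]-P[1]))
yaw=np.arctan2(d[1],d[0])-np.pi/2; x=np.array([np.cos(yaw),np.sin(yaw),0])
for u in [(364,70+0),(385,123)]: pass
# bar top edges, left/right at mid
b=[onplane(f,(285+u/5,100+v/5),.132) for u,v in [(365,250),(455,250)]]; print("bar faces along x from upright",[(k-c)@x for k in b])
e=onplane(f,(285+473/5,100+250/5),.108); print("foot end",(e-c)@x)
Rt=tool([0,0,-1],x); np.save("br.npy",np.r_[c,yaw]); print("yaw",np.degrees(yaw))
plan([c[0],c[1],.22],Rt); plan([c[0],c[1],.152],Rt)
fs=grab("top","top1.png")
E
```

```text
[[ 0.5538  0.0321  0.17  ]
 [ 0.5622  0.0352  0.17  ]
 [ 0.5732 -0.0141  0.17  ]
 [ 0.581  -0.0112  0.17  ]] [0.5676 0.0105 0.17  ]
width 0.05008379138176537 yaw of y axis 22.44512007482659 thick 0.008862952881672622
bar faces along x from upright [np.float64(0.04326595397915673), np.float64(0.05854664964892236)]
foot end 0.06439819524956641
yaw 22.44512007482659
off [ 0.0863 -0.0328  0.3048] turn [-0.004   0.0028 -0.0278] rows>= 3.2
off [ 0.0869 -0.032   0.4408] turn [-0.004   0.0028 -0.0278] rows>= 4.5
```

carry_out:
  offset:
    - [0.086,-0.033,0.2]
    - [0.086,-0.033,0.25]
    - [0.086,-0.033,0.3]
    - [0.086,-0.033,0.3]
    - [0.087,-0.032,0.37]
    - [0.087,-0.032,0.44]
    - [0.087,-0.032,0.44]
  turn:
    - [-0.004,0.003,-0.028]
    - [-0.004,0.003,-0.028]
    - [-0.004,0.003,-0.028]
    - [-0.004,0.003,-0.028]
    - [-0.004,0.003,-0.028]
    - [-0.004,0.003,-0.028]
    - [-0.004,0.003,-0.028]

```text
clock: 9.45
tcp_pos: [0.567, 0.0084, 0.1504]
orientation: [-1.747, -2.606, 0.004]
contact_force: [-1.0, 0.1, -0.5]
grip_width: 0.0426
```

```bash
python3 - <<'E'
from h import *
p,R,o=pose();print(p,o["joints"],o["clock"],o["contact_force"])
B=np.load("br.npy");x=np.array([np.cos(B[3]),np.sin(B[3]),0]);print("along bracket x,y",(p-B[:3])@x,(p-B[:3])@np.cross([0,0,1],x))
f=grab("wrist","wr5.png")
E
```

```text
[0.567  0.0084 0.1504] [ 0.6886  0.6921 -1.1332  1.8484  0.7112  1.0839 -0.3329] 9.45 [-0.9564  0.0752 -0.4581]
along bracket x,y -0.0013399127993930005 -0.0017701693511124033
```

View pics/wr5.png

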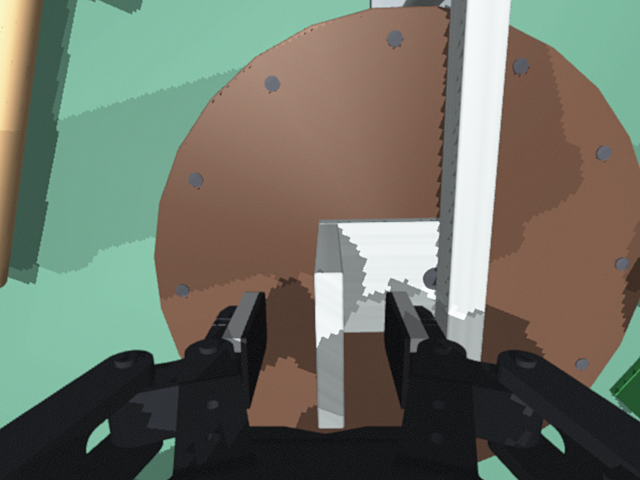

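Picture 7: the upright (315–343, 270–430) stands centred between the open jaws, clear of the bar. Now grip it.

carry_out:
  offset:
    - [0,0,0]
    - [0,0,0]
    - [0,0,0]
    - [0,0,0]
    - [0,0,0]
    - [0,0,0]
  turn:
    - [0,0,0]
    - [0,0,0]
    - [0,0,0]
    - [0,0,0]
    - [0,0,0]
    - [0,0,0]
  hand: 1
  force: 60

```text
clock: 10.1
tcp_pos: [0.5696, 0.0097, 0.1549]
orientation: [1.748, 2.607, 0.004]
contact_force: [-1.1, -0.3, 7.3]
grip_width: 0.0069
```

carry_out:
  offset:
    - [0,-0.02,0]
    - [0,-0.04,0]
    - [0,-0.06,0]
    - [0,-0.08,0]
    - [0,-0.09,0]
    - [0,-0.09,0]
  turn:
    - [0,0,0]
    - [0,0,0]
    - [0,0,0]
    - [0,0,0]
    - [0,0,0]
    - [0,0,0]

```text
clock: 10.7
tcp_pos: [0.5281, -0.0072, 0.1549]
orientation: [1.747, 2.607, 0.006]
contact_force: [0.5, 1.3, 8.7]
grip_width: 0.0072
```

```bash
python3 - <<'E'
from h import *
p,R,o=pose();print(p,o["joints"],o["clock"],o["contact_force"],o["grip_width"])
f=grab("top","top2.png");g=grab("side")
m=outline_of("tray","top")
ys,xs=np.nonzero(m[0]["region"]); print(m[0]["score"],xs.min(),xs.max(),ys.min(),ys.max())
# red tray corners on top rim
im=np.array(f["pixels"]);hsv=cv2.cvtColor(im,cv2.COLOR_RGB2HSV)
k=((hsv[...,0]<8)|(hsv[...,0]>172))&(hsv[...,1]>150)&(hsv[...,2]>40); k[:,:420]=0
c=max(cv2.findContours(k.astype(np.uint8),0,2)[0],key=cv2.contourArea); rc=cv2.minAreaRect(c); print(rc)
P=np.array([onplane(f,u,.055) for u in cv2.boxPoints(rc)]); print(P,P.mean(0), [np.linalg.norm(P[i]-P[i-1]) for i in range(4)])
cv2.imwrite("pics/both.png",np.hstack([im[150:390,200:600,::-1],np.array(g["pixels"])[200:440,200:600,::-1]]))
E
```

```text
[ 0.5281 -0.0072  0.1549] [ 0.7786  0.6359 -1.1766  1.9405  0.6903  1.0383 -0.3186] 10.7 [0.5059 1.2647 8.6908] 0.007178548323540865
0.85 447 545 251 352
((496.86376953125, 301.5517272949219), (102.76457214355469, 96.31482696533203), 88.87670135498047)
[[ 0.5855 -0.2382  0.055 ]
 [ 0.5939 -0.4325  0.055 ]
 [ 0.3901 -0.431   0.055 ]
 [ 0.3816 -0.2413  0.055 ]] [ 0.4878 -0.3358  0.055 ] [np.float64(0.20390434279109712), np.float64(0.1944460122713006), np.float64(0.20381987898361403), np.float64(0.1898890645028308)]
```

View pics/both.png

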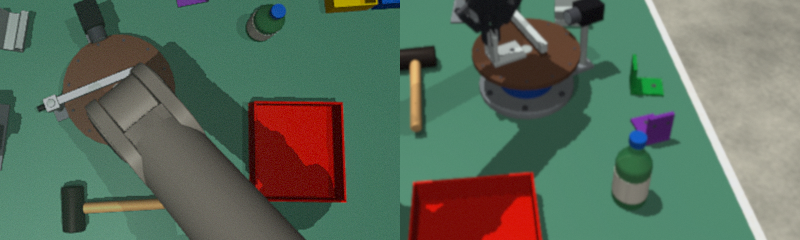

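Picture 8: the bracket's foot is drawn clear of the bar (side crop, foot at (510,48)), and the tray is empty. Now lift and carry.

carry_out:
  offset:
    - [0,-0.005,-0.05]
    - [0,-0.005,-0.12]
    - [0,-0.005,-0.2]
    - [0,-0.005,-0.28]
    - [0,-0.005,-0.3]
  turn:
    - [0,0,0]
    - [0,0,0]
    - [0,0,0]
    - [0,0,0]
    - [0,0,0]

```text
clock: 11.35
tcp_pos: [0.5255, -0.0078, 0.3068]
orientation: [1.746, 2.606, 0.006]
contact_force: [0.7, 0.3, -1.7]
grip_width: 0.0071
```

```bash
python3 - <<'E'
from h import *
p,R,o=pose();print(p,o["joints"],o["contact_force"],o["grip_width"])
B=np.load("br.npy");x=np.array([np.cos(B[3]),np.sin(B[3]),0])
for y in (x,[1,0,0],): plan(np.array([.487,-.338,.25])-.03*np.array(y),tool([0,0,-1],y))
E
```

```text
[ 0.5255 -0.0078  0.3068] [ 0.919   0.4686 -1.3351  1.7813  0.4795  1.2718 -0.148 ] [ 0.6935  0.3456 -1.7231] 0.007066150094019984
off [-0.5813 -0.3829  0.1127] turn [ 0.0037  0.0013 -0.0011] rows>= 7.1
off [-0.5584 -0.3784  0.1126] turn [0.0039 0.0005 0.2601] rows>= 6.8
```

carry_out:
  offset:
    - [-0.04,-0.03,0.01]
    - [-0.12,-0.08,0.03]
    - [-0.2,-0.13,0.05]
    - [-0.28,-0.19,0.07]
    - [-0.36,-0.24,0.08]
    - [-0.44,-0.29,0.09]
    - [-0.52,-0.34,0.1]
    - [-0.58,-0.38,0.11]
  turn:
    - [0,0,0]
    - [0,0,0]
    - [0,0,0]
    - [0,0,0]
    - [0,0,0]
    - [0,0,0]
    - [0,0,0]
    - [0,0,0]

```text
clock: 12.15
tcp_pos: [0.4566, -0.3526, 0.2459]
orientation: [-1.752, -2.605, 0.001]
contact_force: [1.4, -0.4, -0.8]
grip_width: 0.007
```

```bash
python3 - <<'E'
from h import *
p,R,o=pose();print(p,o["joints"],o["contact_force"],o["grip_width"])
y=R.apply([0,1,0]);plan(np.array([.487,-.338,.068])-.03*np.array(y),tool([0,0,-1],y))
f=grab("top","top3.png"); g=grab("wrist","wr6.png")
E
```

```text
[ 0.4566 -0.3526  0.2459] [ 1.4271  0.6267 -1.2514  1.738   0.6269  1.2508  0.4055] [ 1.4412 -0.3761 -0.8127] 0.007011197066656245
off [0.0037 0.008  0.3557] turn [-0.0011 -0.0008 -0.    ] rows>= 3.6
```

View pics/wr6.png

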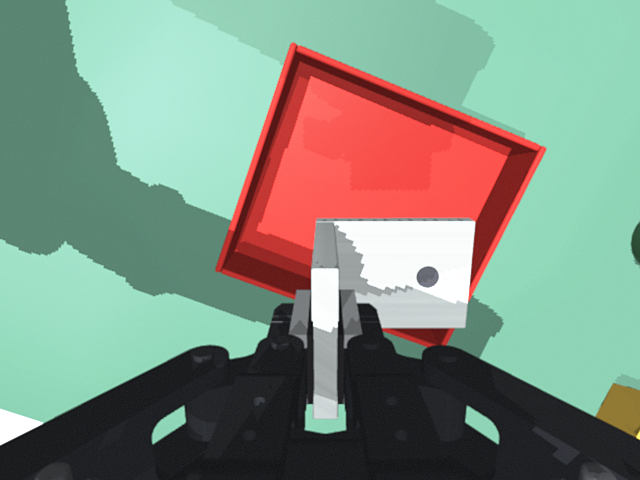

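Picture 9: the bracket hangs level in the jaws. The tray rim corners are at (294,45), (545,149), (219,269) and (443,347).

```bash
python3 - <<'E'
from h import *
g=grab("wrist")
P=np.array([onplane(g,u,.055) for u in [(294,45),(545,149),(219,269),(443,347)]]); print(P,P.mean(0))
p,R,o=pose();y=R.apply([0,1,0]);C=P.mean(0);plan(np.array([C[0],C[1],.066])-.03*np.array(y),tool([0,0,-1],y))
E
```

```text
[[ 0.3895 -0.2523  0.055 ]
 [ 0.5851 -0.2502  0.055 ]
 [ 0.3918 -0.4272  0.055 ]
 [ 0.5861 -0.4232  0.055 ]] [ 0.4881 -0.3382  0.055 ]
off [0.0012 0.0097 0.3587] turn [-0.0011 -0.0019 -0.    ] rows>= 3.6
```

carry_out:
  offset:
    - [0.001,0.01,0.08]
    - [0.001,0.01,0.16]
    - [0.001,0.01,0.24]
    - [0.001,0.01,0.3]
    - [0.001,0.01,0.34]
    - [0.001,0.01,0.357]
    - [0.001,0.01,0.357]
  turn:
    - [0,0,0]
    - [0,0,0]
    - [0,0,0]
    - [0,0,0]
    - [0,0,0]
    - [0,0,0]
    - [0,0,0]

```text
clock: 13.0
tcp_pos: [0.4632, -0.3461, 0.0684]
orientation: [-1.747, -2.609, -0.002]
contact_force: [0.6, 1.0, -0.1]
grip_width: 0.0068
```

carry_out:
  offset:
    - [0,0,0.006]
    - [0,0,0.006]
  turn:
    - [0,0,0]
    - [0,0,0]

```text
clock: 13.2
tcp_pos: [0.464, -0.347, 0.0668]
orientation: [1.748, 2.608, 0.001]
contact_force: [-1.8, -0.3, -1.4]
grip_width: 0.0067
```

carry_out:
  offset:
    - [0,0,0.004]
    - [0,0,0.004]
  turn:
    - [0,0,0]
    - [0,0,0]

```text
clock: 13.4
tcp_pos: [0.4634, -0.347, 0.0641]
orientation: [1.749, 2.609, 0.001]
contact_force: [-0.6, -0.1, -1.7]
grip_width: 0.007
```

carry_out:
  offset:
    - [0,0,0.004]
    - [0,0,0.004]
  turn:
    - [0,0,0]
    - [0,0,0]

```text
clock: 13.6
tcp_pos: [0.4631, -0.3468, 0.0616]
orientation: [-1.749, -2.609, -0.001]
contact_force: [-0.5, 0.4, -1.4]
grip_width: 0.0069
```

carry_out:
  offset:
    - [0,0,0.003]
    - [0,0,0.003]
  turn:
    - [0,0,0]
    - [0,0,0]

```text
clock: 13.8
tcp_pos: [0.4632, -0.3467, 0.0601]
orientation: [-1.749, -2.609, -0.001]
contact_force: [-0.2, -0.2, -1.9]
grip_width: 0.0075
```

carry_out:
  offset:
    - [0,0,0.003]
    - [0,0,0.003]
  turn:
    - [0,0,0]
    - [0,0,0]

```text
clock: 14.0
tcp_pos: [0.4632, -0.3467, 0.0599]
orientation: [-1.749, -2.609, 0.001]
contact_force: [-4.8, 0.7, 10.7]
grip_width: 0.0069
```

carry_out:
  offset:
    - [0,0,0]
    - [0,0,0]
    - [0,0,0]
    - [0,0,0]
  turn:
    - [0,0,0]
    - [0,0,0]
    - [0,0,0]
    - [0,0,0]
  hand: 0.6

```text
clock: 14.4
tcp_pos: [0.4633, -0.3467, 0.0586]
orientation: [-1.749, -2.609, -0.001]
contact_force: [0.6, -0.7, 0.2]
grip_width: 0.0337
```

carry_out:
  offset:
    - [0,0,-0.05]
    - [0,0,-0.12]
    - [0,0,-0.22]
    - [0,0,-0.32]
    - [0,0,-0.42]
    - [0,0,-0.52]
    - [0,0,-0.6]
    - [0,0,-0.6]
  turn:
    - [0,0,0]
    - [0,0,0]
    - [0,0,0]
    - [0,0,0]
    - [0,0,0]
    - [0,0,0]
    - [0,0,0]
    - [0,0,0]

```text
clock: 15.2
tcp_pos: [0.4659, -0.3467, 0.3647]
orientation: [1.744, 2.603, 0.002]
contact_force: [0.7, -0.1, 0.0]
grip_width: 0.0341
```

```bash
python3 - <<'E'
from fit import *
p,R,o=pose();print(p,o["joints"],o["clock"],o["contact_force"],o["grip_width"])
f=grab("wrist"); g=grab("top")
for n,q in (("wrist",f),("top",g)):
    for d in look_for("bracket",n)[:3]: P=w(q,d["xyz"]); print(n,d["score"],P)
plan([.42,.0,.42],tool([0,0,-1],[np.cos(.39),np.sin(.39),0]))
S=np.load("stop.npy");F=S[:,:3];c=S[:,3]
for a in (0,20,40,60): 
    y=F[:,0]*np.cos(np.radians(a))+F[:,1]*np.sin(np.radians(a)); print(a); plan(c+F[:,2]*.12,tool(-F[:,2],y))
E
```

```text
[ 0.4659 -0.3467  0.3647] [ 1.4522  0.5258 -1.3195  1.58    0.5156  1.4294  0.485 ] 15.2 [ 0.6659 -0.0777  0.0001] 0.034145039863451514
wrist 0.84 [ 0.4865 -0.3297  0.0129]
top 0.76 [ 0.8428 -0.0013  0.0078]
top 0.68 [ 0.8273 -0.1289  0.0104]
top 0.63 [ 0.4869 -0.3288  0.014 ]
off [ 0.6745  0.1851 -0.1243] turn [-0.0009 -0.0014 -0.0001] rows>= 7.1
0
off [1.4166 0.4387 0.1889] turn [-0.3381 -0.0816  0.305 ] rows>= 14.9
20
off [1.4166 0.4387 0.1889] turn [-0.3161 -0.1379  0.0775] rows>= 14.9
40
off [1.4166 0.4387 0.1889] turn [-0.2878 -0.191  -0.15  ] rows>= 14.9
60
off [1.4166 0.4387 0.1889] turn [-0.2532 -0.2408 -0.3774] rows>= 14.9
```

carry_out:
  offset:
    - [0.67,0.22,-0.12]
    - [0.67,0.22,-0.12]
    - [0.67,0.22,-0.12]
    - [0.67,0.22,-0.12]
    - [0.67,0.22,-0.12]
    - [0.67,0.22,-0.12]
    - [0.67,0.22,-0.12]
    - [0.67,0.22,-0.12]
  turn:
    - [0,0,-0.08]
    - [0,0,-0.08]
    - [0,0,-0.15]
    - [0,0,-0.15]
    - [0,0,-0.2]
    - [0,0,-0.2]
    - [0,0,-0.2]
    - [0,0,-0.2]
  hand: 0

```text
clock: 16.2
tcp_pos: [0.4366, 0.0112, 0.419]
orientation: [1.327, 2.847, -0.001]
contact_force: [0.3, -0.5, 0.8]
grip_width: 0.0852
```

```bash
cat > near.py <<'E'
from fit import *
import sys
p,R,o=pose();print(p,o["joints"],o["clock"],o["contact_force"],o["grip_width"])
S=np.load("stop.npy");F=S[:,:3];c=S[:,3]
print("F",F.T@(p-c))
a=np.radians(float(sys.argv[2]));y=F[:,0]*np.cos(a)+F[:,1]*np.sin(a)
plan(c+F[:,2]*float(sys.argv[1]),tool(-F[:,2],y))
E
python3 near.py .15 45
```

```text
[0.4366 0.0112 0.419 ] [ 1.2667  0.019  -1.3972  1.7725  0.0201  1.3659  0.5641] 16.2 [ 0.3314 -0.4919  0.7883] 0.08519647016194665
F [ 0.1376 -0.376   0.2202]
off [0.6557 0.4061 0.257 ] turn [-0.2441 -0.2412 -0.0052] rows>= 8.1
```

carry_out:
  offset:
    - [0.08,0.05,0.03]
    - [0.16,0.1,0.06]
    - [0.25,0.15,0.09]
  turn:
    - [-0.03,-0.03,0]
    - [-0.06,-0.06,0]
    - [-0.1,-0.1,0]

```text
clock: 16.5
tcp_pos: [0.4165, 0.1457, 0.3741]
orientation: [1.257, 2.656, 0.11]
contact_force: [0.4, 1.2, -0.3]
grip_width: 0.0856
```

```bash
python3 near.py .15 45
```

```text
[0.4165 0.1457 0.3741] [ 1.0934 -0.3314 -1.2877  1.9587 -0.2891  1.0826  0.5857] 16.5 [ 0.4388  1.2126 -0.3265] 0.08556712882299353
F [ 0.0888 -0.2436  0.1962]
off [0.4501 0.2351 0.1398] turn [-0.144  -0.1391 -0.013 ] rows>= 5.3
```

carry_out:
  offset:
    - [0.08,0.04,0.0]
    - [0.16,0.08,0.02]
    - [0.24,0.12,0.04]
  turn:
    - [-0.03,-0.03,0]
    - [-0.06,-0.06,0]
    - [-0.09,-0.09,0]

```text
clock: 16.8
tcp_pos: [0.3856, 0.272, 0.3494]
orientation: [1.172, 2.492, 0.202]
contact_force: [1.6, 2.4, -5.1]
grip_width: 0.085
```

```bash
python3 near.py .15 45
```

```text
[0.3856 0.272  0.3494] [ 0.7929 -0.3354 -1.4101  2.0219 -0.0809  0.8647  0.0744] 16.8 [ 1.5543  2.3849 -5.0503] 0.08498708935938204
F [ 0.0412 -0.1201  0.1948]
off [0.2227 0.1153 0.0981] turn [-0.0509 -0.0507 -0.0102] rows>= 2.7
```

carry_out:
  offset:
    - [0.04,0.03,0.03]
    - [0.1,0.06,0.06]
    - [0.16,0.09,0.09]
  turn:
    - [0,0,0]
    - [-0.02,-0.02,0]
    - [-0.04,-0.04,0]

```text
clock: 17.1
tcp_pos: [0.3586, 0.302, 0.3362]
orientation: [1.131, 2.423, 0.272]
contact_force: [-0.7, -0.3, 0.1]
grip_width: 0.0859
```

```bash
python3 near.py .10 45
```

```text
[0.3586 0.302  0.3362] [ 0.6268 -0.335  -1.4087  2.0849  0.0521  0.774  -0.1633] 17.1 [-0.6536 -0.2734  0.0728] 0.08590936981761023
F [ 0.0092 -0.0923  0.1977]
off [0.139  0.1143 0.2004] turn [ 0.0029 -0.0215 -0.0108] rows>= 2.7
```

carry_out:
  offset:
    - [0.05,0.04,0.06]
    - [0.1,0.08,0.12]
    - [0.14,0.114,0.2]
  turn:
    - [0,0,0]
    - [0,-0.01,0]
    - [0.003,-0.022,-0.01]

```text
clock: 17.4
tcp_pos: [0.3484, 0.3021, 0.3232]
orientation: [1.1, 2.413, 0.282]
contact_force: [0.3, -0.1, -0.0]
grip_width: 0.0855
```

```bash
python3 near.py .10 45
```

```text
[0.3484 0.3021 0.3232] [ 0.5805 -0.335  -1.4088  2.1263  0.0984  0.7336 -0.2232] 17.4 [ 0.3211 -0.1327 -0.0223] 0.08548275425245964
F [-0.006  -0.093   0.1914]
off [0.1193 0.1354 0.1886] turn [ 0.0162 -0.0132  0.    ] rows>= 2.6
```

```bash
python3 - <<'E'
from fit import *
p,R,o=pose()
S=np.load("stop.npy");F=S[:,:3];c=S[:,3]
plan([.50,.33,.36],tool([0,0,-1],R.apply([0,1,0])))
plan([.50,.33,.36],R)
plan([.46,.25,.34],R)
E
```

```text
off [-0.1545  0.263   0.086 ] turn [ 0.2494  0.2398 -0.0459] rows>= 3.5
off [-0.1545  0.263   0.086 ] turn [0. 0. 0.] rows>= 3.2
off [-0.2164  0.0905  0.0823] turn [0. 0. 0.] rows>= 2.5
```

carry_out:
  offset:
    - [-0.05,0.08,0.02]
    - [-0.1,0.17,0.05]
    - [-0.15,0.26,0.08]
    - [-0.15,0.26,0.08]
  turn:
    - [0.04,0.04,0]
    - [0.1,0.1,0]
    - [0.16,0.16,0]
    - [0.2,0.2,0]

```text
clock: 17.8
tcp_pos: [0.441, 0.3239, 0.3575]
orientation: [1.218, 2.715, 0.143]
contact_force: [-0.7, 0.7, 4.9]
grip_width: 0.0855
```

```bash
python3 near.py .15 45
```

```text
[0.441  0.3239 0.3575] [ 0.291   0.3383 -1.345   1.7711  0.513   1.2126 -0.4582] 17.8 [-0.7487  0.6638  4.9245] 0.08549422034379832
F [ 0.0897 -0.0639  0.1766]
off [ 0.1958 -0.0168  0.113 ] turn [-0.1372 -0.1733  0.0076] rows>= 2.3
```

carry_out:
  offset:
    - [0.06,0,0.04]
    - [0.13,-0.01,0.08]
    - [0.196,-0.017,0.113]
    - [0.196,-0.017,0.113]
  turn:
    - [-0.05,-0.06,0]
    - [-0.09,-0.12,0]
    - [-0.137,-0.173,0]
    - [-0.137,-0.173,0]

```text
clock: 18.2
tcp_pos: [0.3748, 0.3967, 0.2866]
orientation: [1.08, 2.419, 0.244]
contact_force: [-0.3, 1.2, -0.5]
grip_width: 0.0853
```

```bash
python3 near.py .10 45
```

```text
[0.3748 0.3967 0.2866] [-0.1961  0.3164 -1.1727  1.9879  0.9112  1.1316 -1.0618] 18.2 [-0.3294  1.177  -0.4714] 0.08529899942489035
F [-0.0076  0.0034  0.1503]
off [-0.0164  0.005   0.1005] turn [ 0.0034 -0.0038  0.0146] rows>= 1.0
```

carry_out:
  offset:
    - [-0.016,0.005,0.06]
    - [-0.016,0.005,0.08]
    - [-0.016,0.005,0.08]
  turn:
    - [0.003,-0.004,0.015]
    - [0.003,-0.004,0.015]
    - [0.003,-0.004,0.015]

```text
clock: 18.5
tcp_pos: [0.409, 0.3848, 0.2576]
orientation: [1.13, 2.392, 0.236]
contact_force: [0.1, -0.3, -0.0]
grip_width: 0.0854
```

```bash
python3 near.py -.010 45; python3 - <<'E'
from fit import *
S=np.load("stop.npy");F=S[:,:3];c=S[:,3]
f=grab("wrist","wr8.png")
c2,F2=fit([f],[170],c-F[:,2]*.01,drop=.025,up=[(D[:,1]<0.2)*1.]); print(F.T@(c2-c))
E
```

```text
[0.409  0.3848 0.2576] [-0.1966  0.374  -1.1167  1.9988  0.9836  1.104  -1.1109] 18.5 [ 0.0917 -0.2598 -0.0225] 0.08538919899255996
F [ 0.0086 -0.0058  0.1078]
off [ 0.022  -0.003   0.2354] turn [-0.0035  0.0049 -0.0108] rows>= 2.4
centre [0.4628 0.3856 0.1491] tilt 26.457274446824155 az 178.70827448798437 rms px [[0.2014 0.1414]] shift [-0. -0.]
[ 0.0018 -0.0007 -0.0131]
```

View pics/wr8.png

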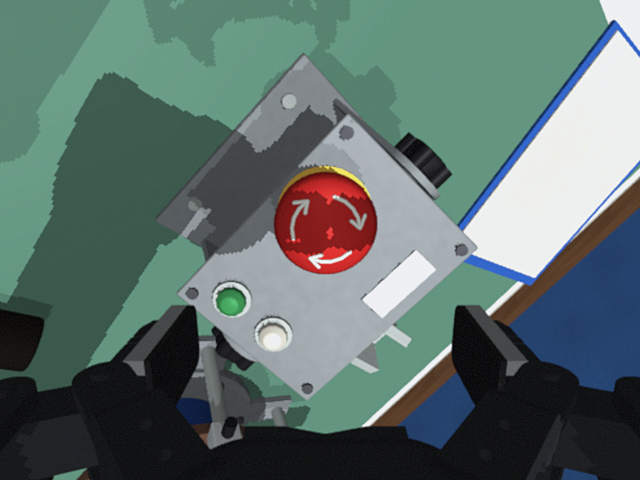

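Picture 10: the head is at (327,223), level with the jaws' centre line, the box's screws are at (347,132), (461,250), (192,293) and (307,388), and the lamps are clear of the fingers. Descend in steps.

carry_out:
  offset:
    - [0.022,-0.002,0.06]
    - [0.022,-0.002,0.12]
    - [0.022,-0.002,0.17]
    - [0.022,-0.002,0.2]
    - [0.022,-0.002,0.22]
    - [0.022,-0.002,0.22]
  turn:
    - [-0.003,0.005,-0.01]
    - [-0.003,0.005,-0.01]
    - [-0.003,0.005,-0.01]
    - [-0.003,0.005,-0.01]
    - [-0.003,0.005,-0.01]
    - [-0.003,0.005,-0.01]

```text
clock: 19.15
tcp_pos: [0.4562, 0.3892, 0.1596]
orientation: [1.11, 2.404, 0.246]
contact_force: [0.0, 0.0, 0.7]
grip_width: 0.0853
```

```bash
python3 -c "
from bench import r;print(r.nose_length)"; python3 near.py -.013 45
```

```text
0.014
[0.4562 0.3892 0.1596] [-0.27    0.558  -0.9843  2.0278  1.2206  1.0269 -1.2514] 19.15 [0.0161 0.0063 0.6747] 0.0852859047267221
F [ 0.001   0.0023 -0.0005]
off [-0.0019 -0.0048  0.0249] turn [ 0.0018 -0.0007 -0.0012] rows>= 0.3
```

carry_out:
  offset:
    - [-0.001,-0.003,0.012]
    - [-0.001,-0.003,0.025]
    - [-0.001,-0.003,0.025]
  turn:
    - [0,0,0]
    - [0,0,0]
    - [0,0,0]

```text
clock: 19.45
tcp_pos: [0.4613, 0.3878, 0.1484]
orientation: [1.108, 2.404, 0.247]
contact_force: [-0.0, 0.8, 0.1]
grip_width: 0.0854
```

carry_out:
  offset:
    - [0,0,0]
    - [0,0,0]
    - [0,0,0]
    - [0,0,0]
    - [0,0,0]
  turn:
    - [0,0,0]
    - [0,0,0]
    - [0,0,0]
    - [0,0,0]
    - [0,0,0]
  hand: 1
  force: 40

```text
clock: 19.95
tcp_pos: [0.461, 0.3888, 0.1494]
orientation: [1.107, 2.404, 0.249]
contact_force: [-1.2, -0.7, 6.4]
grip_width: 0.0586
```

```bash
python3 st.py
```

```text
[ 0.0002  0.0023 -0.0118] force along axis [ 2.1618 -0.7672  6.106 ] [-0.275   0.5757 -0.9703  2.0309  1.2479  1.0178 -1.2673] 19.95
```

carry_out:
  offset:
    - [0,0,0]
    - [0,0,0]
    - [0,0,0]
    - [0,0,0]
    - [0,0,0]
    - [0,0,0]
    - [0,0,0]
    - [0,0,0]
  turn:
    - [0,0,0.09]
    - [0,0,0.18]
    - [0,0,0.27]
    - [0,0,0.36]
    - [0,0,0.45]
    - [0,0,0.54]
    - [0,0,0.63]
    - [0,0,0.65]

```text
clock: 20.75
tcp_pos: [0.4621, 0.3892, 0.1505]
orientation: [2.187, 1.662, 0.551]
contact_force: [0.4, 0.6, 9.2]
grip_width: 0.0589
```

carry_out:
  offset:
    - [0,0,0]
    - [0,0,0]
    - [0,0,0]
  turn:
    - [0,0,0]
    - [0,0,0]
    - [0,0,0]

```text
clock: 21.05
tcp_pos: [0.4621, 0.3892, 0.1504]
orientation: [2.184, 1.666, 0.55]
contact_force: [-0.1, -0.6, 9.6]
grip_width: 0.0588
```

```bash
python3 st.py; python3 - <<'E'
from h import *
S=np.load("stop.npy");F=S[:,:3];p,R,o=pose();y=F.T@R.apply([0,1,0]);print("a",np.degrees(np.arctan2(y[1],y[0])),"moment F",F.T@o["moment"],o["grip_width"])
E
```

```text
[ 0.0016  0.0028 -0.0114] force along axis [ 4.6867 -0.5719  8.4063] [-0.3255  0.5426 -0.8967  2.0322  1.2184  0.9736 -2.2292] 21.05
a -10.898859229835674 moment F [-0.1394 -0.5705  0.2363] 0.058771000170503296
```

carry_out:
  offset:
    - [0,0,0]
    - [0,0,0]
    - [0,0,0]
    - [0,0,0]
    - [0,0,-0.02]
    - [0,0,-0.06]
    - [0,0,-0.12]
    - [0,0,-0.2]
  turn:
    - [0,0,0]
    - [0,0,0]
    - [0,0,0]
    - [0,0,0]
    - [0,0,0]
    - [0,0,0]
    - [0,0,0]
    - [0,0,0]
  hand: 0

```text
clock: 21.85
tcp_pos: [0.4109, 0.3907, 0.2355]
orientation: [2.186, 1.667, 0.541]
contact_force: [0.9, 0.6, -0.0]
grip_width: 0.0853
```

carry_out:
  offset:
    - [0,0,-0.06]
    - [0,0,-0.06]
    - [0,0,-0.06]
    - [0,0,-0.06]
    - [0,0,-0.06]
    - [0,0,-0.06]
    - [0,0,-0.06]
    - [0,0,-0.06]
  turn:
    - [0,0,0]
    - [0,0,-0.1]
    - [0,0,-0.2]
    - [0,0,-0.3]
    - [0,0,-0.4]
    - [0,0,-0.5]
    - [0,0,-0.6]
    - [0,0,-0.65]

```text
clock: 22.65
tcp_pos: [0.3964, 0.3928, 0.262]
orientation: [1.101, 2.407, 0.246]
contact_force: [0.1, -0.5, -0.7]
grip_width: 0.0853
```

```bash
python3 st.py; python3 - <<'E'
from fit import *
S=np.load("stop.npy");F=S[:,:3];c=S[:,3]
f=grab("wrist","wr9.png")
for d in (.033,.025):
  c2,F2=fit([f],[170],c,drop=d,up=[(D[:,1]<0.2)*1.]); print(F.T@(c2-c))
E
```

```text
[-0.0007  0.0012  0.1181] force along axis [-0.2244 -0.4426 -0.7063] [-0.1787  0.3852 -1.176   1.9998  0.9944  1.1289 -1.1185] 22.65
centre [0.4602 0.3856 0.1548] tilt 26.625554632831278 az 178.3089525193202 rms px [[0.1959 0.1609]] shift [-0.0003  0.0004]
[ 0.0023 -0.001  -0.0068]
centre [0.4608 0.3855 0.154 ] tilt 23.796762141321338 az 184.48564052110396 rms px [[0.2399 0.3717]] shift [ 0.     -0.0001]
[ 0.0025 -0.001  -0.0078]
```

View pics/wr9.png

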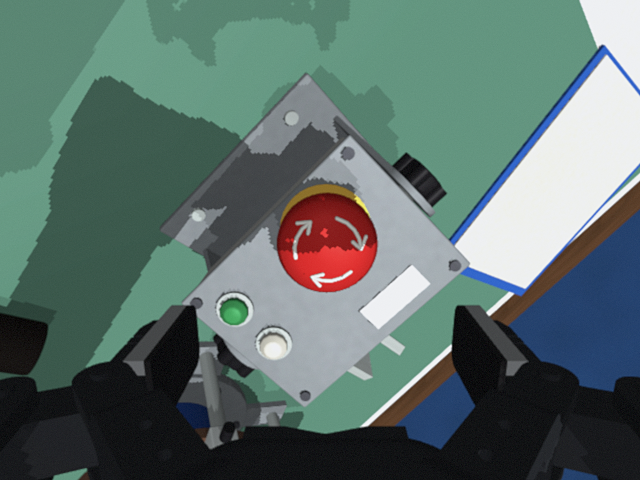

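Picture 11: the head is home and a wider yellow crescent shows above it (325,190). The fit now prefers the unlatched 33 mm height, with the same tilt as before. Last check: tray and bystanders.

```bash
python3 - <<'E'
from h import *
f=grab("top");g=grab("side")
a=cv2.imread("pics/top0.png");b=np.array(f["pixels"])[:,:,::-1]
for n,q in(("top",f),("side",g)):
    for k in ["bracket","mallet_head","cleaner_mid","vblock_mid"]:
        for d in look_for(k,n)[:3]: print(n,k,round(d["score"],2),w(q,d["xyz"]))
cv2.imwrite("pics/end.png",np.hstack([b[100:400,180:580],np.array(g["pixels"])[180:480,190:590,::-1]]))
o=r.get_obs();print(o["clock"],o["contact_force"])
E
```

```text
top bracket 0.83 [ 0.8431 -0.0026  0.0042]
top bracket 0.78 [ 0.4866 -0.3315  0.0106]
top bracket 0.6 [ 0.8229 -0.1328  0.0084]
top mallet_head 0.66 [0.3712 0.0837 0.0347]
top mallet_head 0.38 [0.4586 0.3821 0.1765]
top cleaner_mid 0.56 [ 0.7379 -0.2626  0.0981]
top vblock_mid 0.82 [0.726  0.2641 0.034 ]
side bracket 0.89 [ 0.8206 -0.1567  0.0283]
side bracket 0.67 [ 0.8365 -0.0183  0.0107]
side bracket 0.59 [ 0.4857 -0.342   0.0116]
side mallet_head 0.68 [0.3711 0.0851 0.0351]
side cleaner_mid 0.73 [ 0.7407 -0.2942  0.088 ]
side vblock_mid 0.67 [0.7069 0.2755 0.0458]
23.2 [ 0.3945 -0.4361  0.1047]
```

View pics/end.png

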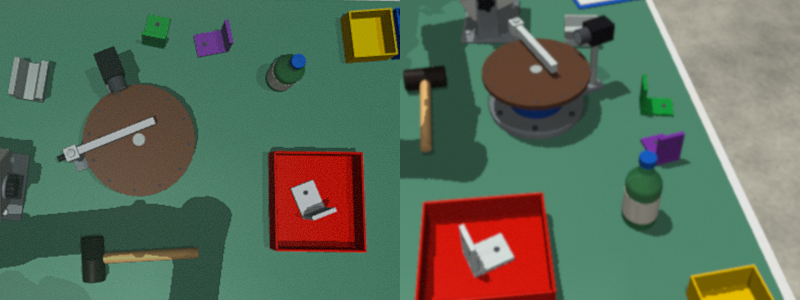

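Picture 12: the bracket stands on its foot in the tray (top crop (315,200), side crop (490,250)). The disc is empty and the bystanders are unmoved.

```bash
python3 -c "
from bench import r; print(r.hand_in())"
```

```text
the job is handed in; nothing more can be done
None
```

The job is done and handed in at about 23 s on the robot's clock. I pressed the stop until it bottomed and latched. Then I drew the bracket back 43 mm, lifted it clear and set it down in the red tray. Last, I turned the stop about 56° clockwise and let go.

**Last checks:**
- **Bracket:** it stands on its foot in the tray in both camera views, and the disc is empty.
- **Stop:** it went down on pressing and came back up after the turn. The camera fits put the rise at about 6 mm instead of 8 mm. However, the plate seen under the head matches the fully-up height clearly better than the latched one, and the head looks turned home.
- **Bystanders:** the mallet, bottle and V-block measure within about 3 mm of where they started.
- **Robot:** the gripper was about 12 cm from the stop, with no contact force.

**What went less well:**
- **Joint limit:** on the way back to the stop, joint 3 read -1.4101 against its limit of -1.41, and joint 2 came close to its limit. I backed out and took another way round.
- **Pressing force:** it peaked at about 20 N along the stop's axis, more than the suggested 14 N but well below the 90 N that would swivel the box.

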